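# Load a parts tray with couplers, carry it level and hook it into its cradle

## Task

Put every orange cable coupler that lies on the bench into the blue parts tray and turn the red latch of the metal cradle fully open. Then carry the loaded tray level by its black grip, hook its flanged rear edge (the white-striped flange) under the cradle's yellow lip with the front still raised, lower the front until the tray lies flat in the cradle, and turn the latch fully closed over the tray's front flange. Keep all couplers in the tray, never tip it steeply, and leave the other things on the bench where they are.

Things in the scene. Friction and masses are not known exactly. Their poses are not given: they have to be found in the camera images.
- tray: loose blue open parts tray, about 350 g; origin at the centre of its underside, x to its front, z up. Floor 6 mm thick; inside 150 (x) x 176 mm (y), walls 4 mm, rim 30 mm above the underside. The floor sticks out as 6 mm thick flanges: rear (white stripe) to x = -103 mm, 24 mm past the wall; front to x = +95 mm, 16 mm past the wall.
- tray_grip (a point): point on the tray's upright black central grip, 56 mm straight above the tray's origin (tray axes). The grip is a block 16 mm (tray x) x 44 mm (tray y) standing on the tray floor; its top is 74 mm above the underside. Pinch it across the 16 mm.
- tray_hook (a point): middle of the lower edge of the tray's rear flange: x = -103 mm from the tray's origin, at underside height (tray axes).
- dock: fixed aluminium cradle; origin at bench level under where the tray's origin goes; x runs from the yellow lip (-x) to the latch (+x). Seat: plate top 8 mm up. Rear stop face at x = -106 mm. Front ridge from x = 100 to 150 mm, 10 mm above the seat. Side guides' inner faces at y = +-98 mm, 10 mm above the seat. The tray (198 x 184 mm) has 8 mm fore-aft play.
- dock_lip (a point): middle of the free lower edge of the yellow lip: dock x = -92 mm, 22 mm above the bench (14 mm above the seat). The lip overhangs the seat from x = -106 to -92 mm over the whole width; its top is 28 mm above the bench. The tray cannot go in level: the rear flange goes under the lip with the front raised (0.1 to 0.25 rad), then the front comes down behind the ridge.
- latch (a joint): angle of the red turn latch, rad: 0 = closed (tongue to dock -x over the tray's front flange, post at +x), 1.6 = fully open (tongue to -y, post at +y); counter-clockwise from above grows. Vertical pivot at dock x = 130 mm, y = 0. Stays where left (friction 0.05 Nm). Tongue 42 mm long from the pivot, underside 21 mm above the bench. Starts nearly closed, in the tray's way.
- latch_post (a point): the latch's upright red round post, 14 mm thick, top 59 mm above the bench; the point is on its axis 49 mm above the bench, 32 mm from the pivot. It can be pinched or pushed round the pivot.
- coupler0_c (a point): coupler: orange 28 x 28 mm square body 44 mm long, with a round black 22 mm end (16 mm long, at +x) and a round steel 22 mm end (16 mm long, at -x); 76 mm long overall along its x, about 60 g. The point is its centre, 14 mm above the bench when it lies flat. Grip it across the square body. It may be absent (None).
- coupler1_c (a point): coupler: orange 28 x 28 mm square body 44 mm long, with a round black 22 mm end (16 mm long, at +x) and a round steel 22 mm end (16 mm long, at -x); 76 mm long overall along its x, about 60 g. The point is its centre, 14 mm above the bench when it lies flat. Grip it across the square body. It may be absent (None).
- coupler2_c (a point): coupler: orange 28 x 28 mm square body 44 mm long, with a round black 22 mm end (16 mm long, at +x) and a round steel 22 mm end (16 mm long, at -x); 76 mm long overall along its x, about 60 g. The point is its centre, 14 mm above the bench when it lies flat. Grip it across the square body. It may be absent (None).
- coupler3_c (a point): coupler: orange 28 x 28 mm square body 44 mm long, with a round black 22 mm end (16 mm long, at +x) and a round steel 22 mm end (16 mm long, at -x); 76 mm long overall along its x, about 60 g. The point is its centre, 14 mm above the bench when it lies flat. Grip it across the square body. It may be absent (None).
- screwdriver_c (a point): bystander: red-handled screwdriver, 180 mm, to be left alone; the point is near its middle.
- tape_c (a point): bystander: black tape roll, 60 mm across, 18 mm high, to be left alone; its centre.
- stripper_c (a point): bystander: black and blue wire stripper about 165 mm long, 19 mm high, to be left alone; a point near its middle.

How it is judged (in metres and radians):
On the way, in this order (a step that is already met when the one before it is completed fails the run):
1. all couplers are in the tray, the tray is not yet in the cradle, and the latch is open (x of coupler0_c in the frame of tray_grip between -0.072 and 0.072 m and y of coupler0_c in the frame of tray_grip between -0.086 and 0.086 m and z of coupler0_c in the frame of tray_grip between -0.048 and 0 m and x of coupler1_c in the frame of tray_grip between -0.072 and 0.072 m and y of coupler1_c in the frame of tray_grip between -0.086 and 0.086 m and z of coupler1_c in the frame of tray_grip between -0.048 and 0 m and x of coupler2_c in the frame of tray_grip between -0.072 and 0.072 m and y of coupler2_c in the frame of tray_grip between -0.086 and 0.086 m and z of coupler2_c in the frame of tray_grip between -0.048 and 0 m and x of coupler3_c in the frame of tray_grip between -0.072 and 0.072 m and y of coupler3_c in the frame of tray_grip between -0.086 and 0.086 m and z of coupler3_c in the frame of tray_grip between -0.048 and 0 m and value of joint latch above 1.2 rad and horizontal distance between tray_grip and dock above 0.15 m), for 0.1 s.
2. the loaded tray is lifted clear of the bench, level, with all couplers in it (x of coupler0_c in the frame of tray_grip between -0.072 and 0.072 m and y of coupler0_c in the frame of tray_grip between -0.086 and 0.086 m and z of coupler0_c in the frame of tray_grip between -0.048 and 0 m and x of coupler1_c in the frame of tray_grip between -0.072 and 0.072 m and y of coupler1_c in the frame of tray_grip between -0.086 and 0.086 m and z of coupler1_c in the frame of tray_grip between -0.048 and 0 m and x of coupler2_c in the frame of tray_grip between -0.072 and 0.072 m and y of coupler2_c in the frame of tray_grip between -0.086 and 0.086 m and z of coupler2_c in the frame of tray_grip between -0.048 and 0 m and x of coupler3_c in the frame of tray_grip between -0.072 and 0.072 m and y of coupler3_c in the frame of tray_grip between -0.086 and 0.086 m and z of coupler3_c in the frame of tray_grip between -0.048 and 0 m and height (world z) of tray_grip above 0.071 m and angle between tray_grip's own z axis and vertical below 0.3 rad), for 0.2 s.
3. the tray's rear edge is under the lip while its front is still raised (x of tray_hook in the frame of dock between -0.112 and -0.094 m and y of tray_hook in the frame of dock between -0.015 and 0.015 m and z of tray_hook in the frame of dock between 0.002 and 0.022 m and angle between tray_grip's own z axis and vertical between 0.04 and 0.5 rad), for 0.1 s.
4. the tray lies flat in the cradle under the lip (x of tray_hook in the frame of dock between -0.112 and -0.094 m and y of tray_hook in the frame of dock between -0.015 and 0.015 m and z of tray_hook in the frame of dock between 0.002 and 0.014 m and angle between tray_grip's own z axis and vertical below 0.035 rad and angle between the x axis of tray_grip and the x axis of dock, either way round below 0.1 rad), for 0.2 s.
At the end, for the whole second after the job is handed in: All couplers lie in the tray (centres inside its walls); the tray lies flat on the cradle's seat (tilt under 0.035 rad, turned under 0.1 rad from it), its rear edge at least 2 mm under the yellow lip; the latch is closed (under 0.2 rad); the tray is at rest (all of step 4 and x of coupler0_c in the frame of tray_grip between -0.072 and 0.072 m and y of coupler0_c in the frame of tray_grip between -0.086 and 0.086 m and z of coupler0_c in the frame of tray_grip between -0.048 and 0 m and x of coupler1_c in the frame of tray_grip between -0.072 and 0.072 m and y of coupler1_c in the frame of tray_grip between -0.086 and 0.086 m and z of coupler1_c in the frame of tray_grip between -0.048 and 0 m and x of coupler2_c in the frame of tray_grip between -0.072 and 0.072 m and y of coupler2_c in the frame of tray_grip between -0.086 and 0.086 m and z of coupler2_c in the frame of tray_grip between -0.048 and 0 m and x of coupler3_c in the frame of tray_grip between -0.072 and 0.072 m and y of coupler3_c in the frame of tray_grip between -0.086 and 0.086 m and z of coupler3_c in the frame of tray_grip between -0.048 and 0 m and value of joint latch below 0.2 rad and linear speed of tray below 0.02 m/s); the robot touches nothing.
It fails at once if the tray is tipped more than 0.6 rad (angle between tray_grip's own z axis and vertical above 0.6 rad).
It fails at once if a bystander (screwdriver, tape, stripper) is moved by more than 50 mm (distance of any of screwdriver_c, tape_c, stripper_c from where it was at the start of the episode above 0.05 m).
Of coupler0, coupler1, coupler2, coupler3 only 3 to 4 are there at a start; the rules pass over those that are not, and their reading is None.
At some moment in a run one of coupler0, coupler1, coupler2, coupler3 may be knocked a few centimetres aside while the robot is not near it.
Once in a run the grip may slacken for a moment while it holds something.
It also fails if it takes over 208 s, if anything falls off the work surface, if the arm or the gripper's body presses on something with over 40 N, if the wrist force passes 120 N, or if a joint passes its speed limit or range.

## Robot

A 6-joint arm with a two-finger parallel gripper is mounted at the origin on the work surface. World frame = base frame: x ahead of the robot, y to its left, z up, the work surface at z = 0. Lengths are in mm, angles in rad, forces in N, time in s.
With the tool pointing down it reaches from about 350 to 775 mm from the base axis. Payload 7.3 kg.
Tool frame: the origin (TCP) lies midway between the tips of the shut fingers; the grasp point (between the pads) lies 19 mm behind it; z points along the fingers, y is the direction in which the jaws open and shut (so a half turn about z gives the same grasp; the last joint's range is limited). The gripper opens to 92 mm and grips with 3 to 60 N. Pads are 19 mm wide; open, the fingers measure 130 mm over their backs; the gripper's body (75 mm by 190 mm) begins 47 mm behind the grasp point.
Start: joints at [0.993, 0.342, 1.524, -0, 1.275, -0.146], TCP at [219.704, 476.838, 226.741] pointing down, gripper open.
Joint ranges: [-2.53, 2.53], [-0.77, 2.02], [0.04, 2.7], [-1, 4.14], [0.28, 2.66], [-3.11, 3.11]. Speed limits (rad/s): [2.57, 2.57, 3.14, 3.14, 3.14, 3.14].

## Interface

Orientations are given as [roll, pitch, yaw] about the fixed x, y, z axes, in that order (R = Rz(yaw) Ry(pitch) Rx(roll)).
In Python, from plant import sensors, imaging, ticket gives the robot as it stands. The module is installed in compiled form; this text tells all that it offers.
- The arm moves only by the tool arm_command, never from a script. Its argument "increments" is one flat list of numbers, 5 for each row, row after row: the closure, from 0 (fully open) to 1 (shut), then the shift along the tool's x, y, z in mm, then the turn about the tool's z in degrees. In form: [hand, dx, dy, dz, spin, hand, dx, dy, dz, spin, ...]. A call has 1 to 20 rows; each row is the pose to reach, as a shift and turn from the pose commanded when the call began, along the tool's axes at that moment; what a row does not reach only later rows make up. A row lasts 1/8 s, in which the tool goes at most 62.5 mm and 10.7 degrees, less where a joint would pass 70% of its speed; a pose out of reach is approached as far as the arm can. A call with a gripper value outside its range is refused whole. The fingers move at their own pace and stop on an object; the grip force is fixed at half the most. Time passes only in rows, so rows that repeat a pose let the fingers close. It gives the time, the measured TCP pose, the force and the opening at its end, in the units of the state.
- sensors.get_obs(): the state, without advancing time (a new reading comes with each control period).
- imaging.capture(name): name is "scene" or "top" or "wrist"; returns the picture (400x640x3 uint8, blue, green, red); there is no depth.
- imaging.calibration(name): a dict with "fx", "fy", "cx", "cy" (pixels), "world_to_cam" (4x4, takes a point from world to camera coordinates); the wrist camera has in their place "hand_eye" (4x4, takes a point from camera to tool coordinates, whose origin is the TCP and whose axes are the flange's). Camera axes: x right, y down, z forward; pixel columns grow to the right and rows downward; lengths in mm; the calibration is good to about 2 mm. The wrist camera is an equidistant fisheye: a pixel r from the principal point sees the ray r / f radians off the axis. A picture is of the moment at which its call begins: read the wrist's pose just before it. calibration takes no time and is no camera call.
- ticket.close_job(): hands the job in, once; it reports no verdict.
The state is a dict: "time": time; "joint_positions": joint angles; "dq": joint speeds; "tau": joint torques, N m; "tool_pos": TCP position; "tcp_rot": TCP orientation; "contact_force": force on the tool from outside, world axes, zero at the start; "moment": the same for the moment, N m; "grip_width": finger opening in mm.
Only numpy, scipy, OpenCV 4.12 (cv2) and the standard library are available. Lean on these libraries where they do the work, as an engineer would, in place of code of your own. Each camera call takes 0.05 s, during which the arm holds its last target. There are 200 camera calls.

## Working session

There is one attempt and no reset: what is moved stays moved. The work goes in short steps, Python scripts to look and compute and a tool call to move; the robot and the scene stay as the last step left them, time stands still between calls to the robot, and variables do not carry over. Pictures are saved under pics/ and viewed, about 12 in all and at most 16, crops included, and the job is handed in when it is done.

Besides the shell and the picture viewer there is one more tool, called after "Emit:" as name(argument=value, ...), one argument or row to a line, values as JSON. arm_command: Moves the arm, as the interface text tells. Its arguments: {"type":"object","properties":{"increments":{"type":"array","items":{"type":"number"}}},"required":["increments"]}

```bash
mkdir -p pics; python3 - <<'E'
from plant import sensors, imaging
import cv2
o=sensors.get_obs();print(o)
for n in("top","scene"):
    cv2.imwrite(f"pics/{n}0.png",imaging.capture(n)); print(n,imaging.calibration(n))
print(imaging.calibration("wrist"))
E
```

```text
{'time': 0.0, 'joint_positions': array([ 9.93020252e-01,  3.42738328e-01,  1.52504092e+00, -4.67754225e-07,
        1.27537553e+00, -1.46016360e-01]), 'dq': array([-0.00179207,  0.00138513,  0.00049085,  0.00041033, -0.00032238,
       -0.00089032]), 'tau': array([-1.75122317e-03, -4.31239629e+01, -2.44221872e+01,  7.16068083e-02,
        5.57091774e-02, -1.57018653e-04]), 'tool_pos': array([219.45715472, 476.4784352 , 226.0285165 ]), 'tcp_rot': array([-3.14004709e+00, -2.26842433e-04,  2.70983290e+00]), 'contact_force': array([ 0.01071967,  0.17753369, -0.06248961]), 'moment': array([-0.03897428,  0.03932865, -0.01666134]), 'grip_width': 91.7525634212515}
top {'fx': 429.5342307233304, 'fy': 429.5342307233304, 'cx': 322.81971318940526, 'cy': 201.4800877136398, 'world_to_cam': array([[-5.12305271e-03, -9.99868019e-01,  1.54175124e-02,
        -1.96325818e+01],
       [-9.88779284e-01,  2.76320013e-03, -1.49358268e-01,
         5.70660000e+02],
       [ 1.49295954e-01, -1.60096872e-02, -9.88662940e-01,
         1.15512228e+03],
       [ 0.00000000e+00,  0.00000000e+00,  0.00000000e+00,
[... 253 characters left out ...]
6051e-01, -4.03498772e-01, -8.08336834e-01,
        -1.84626697e+02],
       [-5.74086515e-01,  5.69197785e-01, -5.88590312e-01,
         1.32794892e+03],
       [ 0.00000000e+00,  0.00000000e+00,  0.00000000e+00,
         1.00000000e+00]])}
{'fx': 309.70691628693146, 'fy': 309.70691628693146, 'cx': 322.52820317841145, 'cy': 203.66669842277076, 'hand_eye': array([[ 1.75276984e-04, -9.60077477e-01, -2.79734172e-01,
         7.47712506e+01],
       [ 9.99999282e-01, -1.63289478e-04,  1.18701053e-03,
         1.93923366e-01],
       [-1.18529972e-03, -2.79734179e-01,  9.60076759e-01,
        -1.58195563e+02],
       [ 0.00000000e+00,  0.00000000e+00,  0.00000000e+00,
         1.00000000e+00]])}
```

View pics/top0.png

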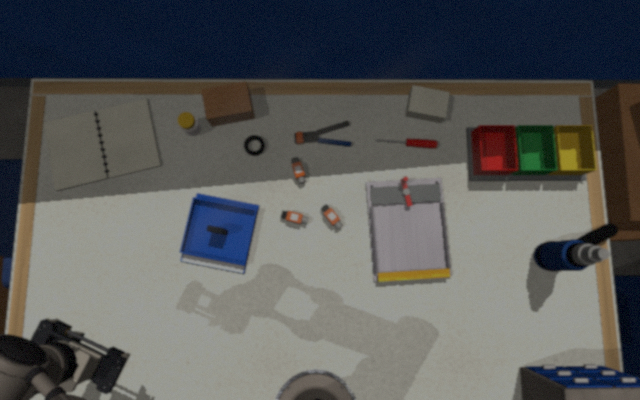

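View pics/scene0.png

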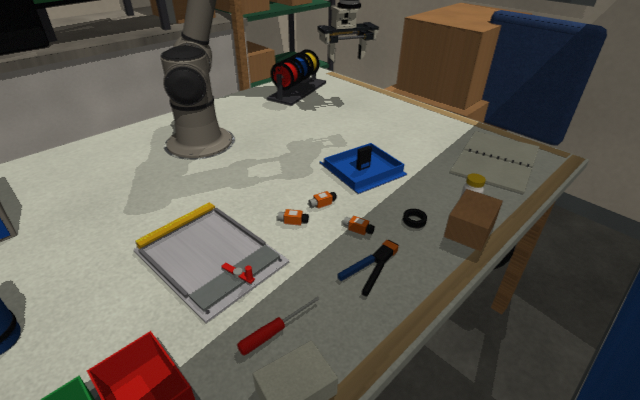

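The top view shows three couplers at about (298,171), (293,217) and (331,215). The tray is at (218,232) with its white stripe at the bottom, and the dock is at (410,235) with its lip at the bottom and the latch at (406,190). Next I'll segment these and back-project them.

```bash
cat > h.py <<'E'
import numpy as np, cv2
from plant import sensors, imaging
from scipy.spatial.transform import Rotation as R
def tool(o):
    T=np.eye(4);T[:3,:3]=R.from_euler('xyz',o['tcp_rot']).as_matrix();T[:3,3]=o['tool_pos'];return T
def ray(n,px,T=None):
    c=imaging.calibration(n);px=np.atleast_2d(np.array(px,float))
    a=(px-[c['cx'],c['cy']])/[c['fx'],c['fy']]
    if n=='wrist':
        r=np.linalg.norm(a,axis=1,keepdims=True)+1e-12
        d=np.hstack([a/r*np.sin(r),np.cos(r)]);M=T@c['hand_eye']
    else: d=np.hstack([a,np.ones((len(a),1))]);M=np.linalg.inv(c['world_to_cam'])
    return M[:3,3],d@M[:3,:3].T
def back(n,px,z,T=None):
    o,d=ray(n,px,T);return o+d*((z-o[2])/d[:,2])[:,None]
def proj(n,P,T=None):
    c=imaging.calibration(n);P=np.atleast_2d(P).astype(float)
    M=np.linalg.inv(T@c['hand_eye']) if n=='wrist' else c['world_to_cam']
    q=P@M[:3,:3].T+M[:3,3]
    if n=='wrist':
        rr=np.linalg.norm(q[:,:2],axis=1);th=np.arctan2(rr,q[:,2]);u=q[:,:2]/(rr[:,None]+1e-12)*th[:,None]
    else: u=q[:,:2]/q[:,2:]
    return u*[c['fx'],c['fy']]+[c['cx'],c['cy']]
def shot(n):
    o=sensors.get_obs();return imaging.capture(n),tool(o)
def mask(im,lo,hi):
    m=cv2.inRange(cv2.cvtColor(im,cv2.COLOR_BGR2HSV),lo,hi);return m
def blobs(m,amin=25):
    n,_,s,c=cv2.connectedComponentsWithStats(m)
    L=cv2.connectedComponentsWithStats(m)[1]
    out=[]
    for i in range(1,n):
        if s[i,4]>=amin:
            ys,xs=np.where(L==i);out.append((s[i,4],c[i],np.c_[xs,ys]))
    return out
E
python3 - <<'E'
from h import *
im=cv2.imread('pics/top0.png')
for nm,lo,hi,z in(("orange",(5,150,90),(16,255,255),20),("yellow",(18,150,120),(32,255,255),28),("red",(0,150,90),(4,255,255),30),("blue",(105,150,50),(125,255,255),30)):
    for a,c,p in blobs(mask(im,lo,hi)):
        if not(150<c[0]<460 and 120<c[1]<300):continue
        box=cv2.boxPoints(cv2.minAreaRect(p.astype(np.float32)))
        print(nm,a,c.round(1),back('top',c,z).round(0)[0][:2],back('top',box,z)[:,:2].round(0).tolist())
big=cv2.resize(im[130:300,170:460],None,fx=2.75,fy=2.75,interpolation=cv2.INTER_CUBIC);cv2.imwrite('pics/topbig.png',big)
E
```

```text
orange 29 [299.2 174.6] [652.  45.] [[654.0, 58.0], [660.0, 33.0], [650.0, 30.0], [644.0, 55.0]]
yellow 544 [413.1 274.7] [ 368. -271.] [[373.0, -172.0], [384.0, -368.0], [362.0, -368.0], [352.0, -173.0]]
red 31 [408.1 200.2] [ 576. -264.] [[587.0, -257.0], [589.0, -266.0], [565.0, -270.0], [563.0, -261.0]]
blue 3525 [219.8 230. ] [493. 265.] [[432.0, 367.0], [597.0, 341.0], [561.0, 162.0], [396.0, 191.0]]
```

View pics/topbig.png

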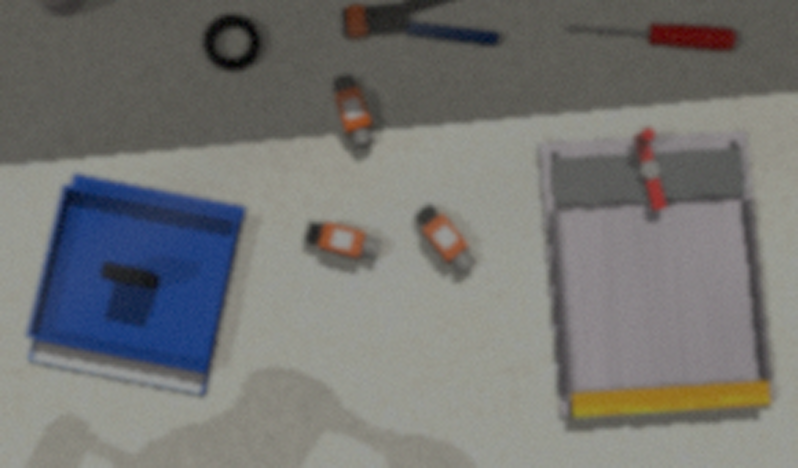

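```bash
cat >> h.py <<'E'
def delta(x,y,z,yaw):
    "world TCP target, tool-down yaw(rad) -> row increments from the present pose"
    o=sensors.get_obs();T=tool(o)
    d=T[:3,:3].T@(np.array([x,y,z])-o['tool_pos'])
    s=-(yaw-o['tcp_rot'][2]);s=(s+np.pi)%(2*np.pi)-np.pi
    print('from',o['tool_pos'].round(1),o['tcp_rot'].round(3),'->',d.round(1),'spin',round(np.degrees(s),1),'j6',round(o['joint_positions'][5],2),'t',round(o['time'],1))
E
python3 -c "
from h import *
print(back('top',[[298.4,170.7],[293.6,217.6],[332.2,217.3]],20).round())
delta(540,60,230,np.pi)"
```

```text
[[664.  47.  20.]
 [528.  61.  20.]
 [529. -49.  20.]]
from [219.5 476.5 226.1] [-3.14 -0.    2.71] -> [-465.4 -244.2   -3.6] spin -24.7 j6 -0.15 t 0.1
```

Emit:
arm_command(
  increments=[0,-465.4,-244.2,-4,-24.7,0,-465.4,-244.2,-4,-24.7,0,-465.4,-244.2,-4,-24.7,0,-465.4,-244.2,-4,-24.7,0,-465.4,-244.2,-4,-24.7,0,-465.4,-244.2,-4,-24.7,0,-465.4,-244.2,-4,-24.7,0,-465.4,-244.2,-4,-24.7,0,-465.4,-244.2,-4,-24.7,0,-465.4,-244.2,-4,-24.7,0,-465.4,-244.2,-4,-24.7,0,-465.4,-244.2,-4,-24.7,0,-465.4,-244.2,-4,-24.7],
)

```text
time: 1.72
tool_pos: [539.7, 61.3, 231.0]
tcp_rot: [3.141, 0.0, -3.141]
contact_force: [-0.4, -0.5, 1.4]
grip_width: 91.7
```

```bash
python3 - <<'E'
from h import *
im,T=shot('wrist');cv2.imwrite('pics/w1.png',im);np.save('w1T.npy',T);print(T[:3,3],sensors.get_obs()['tcp_rot'])
cv2.imwrite('pics/w1b.png',cv2.resize(im,(800,500)))
E
```

```text
[539.73817369  61.3061491  230.95882749] [ 3.14146698e+00  2.52185376e-04 -3.14093300e+00]
```

View pics/w1b.png

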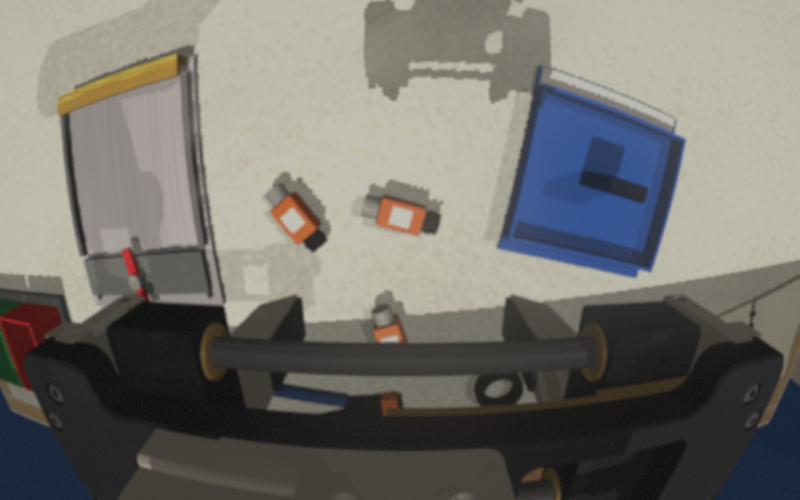

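The wrist view shows two couplers at (300,217) and (400,216), the third at (388,330), the tray top right with its stripe at the top edge, and the dock at left.

```bash
python3 - <<'E'
from h import *
im=cv2.imread('pics/w1.png');T=np.load('w1T.npy')
m=mask(im,(5,130,90),(16,255,255))
for a,c,p in blobs(m,60):
    if c[1]>290: continue
    h=cv2.convexHull(p.astype(np.int32))
    W=back('wrist',p,22,T)[:,:2].astype(np.float32)
    (cx,cy),(w,hh),an=cv2.minAreaRect(W);box=cv2.boxPoints(((cx,cy),(w,hh),an))
    e=box[1]-box[0];f=box[2]-box[1]; l=e if np.hypot(*e)>np.hypot(*f) else f
    print('orange',a,c.round(),'ctr',round(cx),round(cy),'size',round(w),round(hh),'axis deg',np.degrees(np.arctan2(l[1],l[0])).round(1), 'hull mean',back('wrist',c,22,T)[0].round())
def q(n,pts,z): 
    P=back('wrist',np.array(pts)/1.25,z,T)[:,:2];print(n,P.round().tolist());return P
P=q('tray flange RL,RR,FR,FL',[(541,67),(676,122),(638,275),(500,247)],6)
print('d',np.linalg.norm(P-np.roll(P,-1,0),axis=1).round(), P.mean(0), )
q('griptop',[(581,176),(646,194)],74)
P=q('lip',[(58,98),(180,56),(185,72),(62,113)],28);print('d',np.linalg.norm(P-np.roll(P,-1,0),axis=1).round())
for a,c,p in blobs(mask(im,(18,120,90),(32,255,255)),100):
    W=back('wrist',p,28,T)[:,:2].astype(np.float32);r=cv2.minAreaRect(W);print('yellow',r,cv2.boxPoints(r).round())
q('ridge seat-edge ',[(84,257),(207,248)],18)
q('pivot,tip',[(136,281),(127,250)],26)
E
```

```text
orange 495 [236. 175.] ctr 536 -47 size 45 29 axis deg 37.9 hull mean [535. -45.  22.]
orange 470 [321. 172.] ctr 533 59 size 44 28 axis deg 75.6 hull mean [532.  59.  22.]
orange 193 [311. 265.] ctr 659 46 size 21 31 axis deg -89.6 hull mean [658.  46.  22.]
tray flange RL,RR,FR,FL [[379.0, 201.0], [416.0, 379.0], [602.0, 344.0], [569.0, 163.0]]
d [182. 190. 184. 194.] [491.36681893 271.91305227]
griptop [[486.0, 216.0], [497.0, 290.0]]
lip [[367.0, -370.0], [358.0, -168.0], [376.0, -161.0], [388.0, -361.0]]
d [202.  20. 200.  23.]
yellow ((371.3372802734375, -270.8275146484375), (24.789867401123047, 196.75621032714844), 3.715009927749634) [[ 353. -173.]
 [ 365. -370.]
 [ 390. -368.]
 [ 377. -172.]]
ridge seat-edge  [[577.0, -357.0], [566.0, -152.0]]
pivot,tip [[604.0, -259.0], [566.0, -264.0]]
```

```bash
python3 -c "
from h import *
delta(532.5,59,6,np.radians(75.6))"
```

```text
from [539.8  61.1 231. ] [ 3.141  0.    -3.141] -> [  7.4  -2.1 225. ] spin 104.4 j6 -1.6 t 1.8
```

Emit:
arm_command(
  increments=[0,7.4,-2.1,100,104.4,0,7.4,-2.1,100,104.4,0,7.4,-2.1,100,104.4,0,7.4,-2.1,100,104.4,0,7.4,-2.1,130,104.4,0,7.4,-2.1,130,104.4,0,7.4,-2.1,130,104.4,0,7.4,-2.1,130,104.4,0,7.4,-2.1,130,104.4,0,7.4,-2.1,130,104.4,0,7.4,-2.1,160,104.4,0,7.4,-2.1,180,104.4],
)

```text
time: 3.28
tool_pos: [532.5, 58.7, 50.1]
tcp_rot: [-3.141, -0.0, 1.32]
contact_force: [-0.1, -0.0, 0.0]
grip_width: 91.5
```

```bash
python3 - <<'E'
from h import *
im,T=shot('wrist');cv2.imwrite('pics/w2.png',im);np.save('w2T.npy',T)
m=mask(im,(5,130,90),(16,255,255))
for a,c,p in blobs(m,60):
    W=back('wrist',p,24,T)[:,:2].astype(np.float32)
    (cx,cy),(w,h),an=cv2.minAreaRect(W);print(a,c.round(),round(cx),round(cy),round(w),round(h),round(an,1))
delta(532.5,59,6,np.radians(75.6))
cv2.imwrite('pics/w2b.png',cv2.resize(im,(800,500)))
E
```

```text
432 [594. 175.] 761 48 30 17 4.9
1130 [511. 201.] 671 47 44 29 17.5
1537 [321. 234.] 533 58 43 26 75.2
from [531.   58.7  47.8] [-3.138e+00  1.000e-03  1.319e+00] -> [ 0.7  1.6 41.7] spin -0.0 j6 0.22 t 3.3
```

View pics/w2b.png

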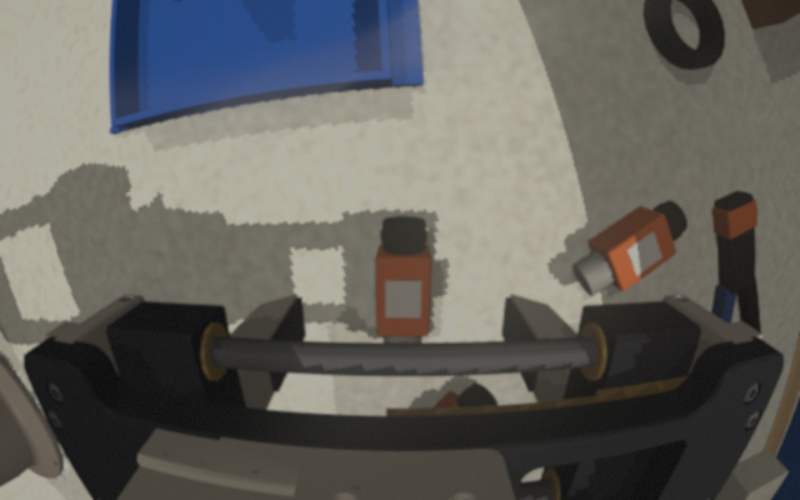

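Coupler B is centred between the fingers. I'll descend, close on it and lift.

Emit:
arm_command(
  increments=[0,0,0,20,0,0,0,0,34,0,0,0,0,43,0,0,0,0,43,0,1,0,0,43,0,1,0,0,43,0,1,0,0,43,0,1,0,0,43,0,1,0,0,43,0,1,0,0,43,0,1,0,0,10,0,1,0,0,-40,0,1,0,0,-60,0,1,0,0,-60,0],
)

```text
time: 5.08
tool_pos: [533.8, 58.2, 112.2]
tcp_rot: [3.138, -0.001, 1.319]
contact_force: [0.0, 0.1, -0.9]
grip_width: 0.9
```

```bash
python3 - <<'E'
from h import *
o=sensors.get_obs();print(o['grip_width'])
# tray refine from w1: grip block and blue outline; from w2: near flange corner
T=np.load('w1T.npy');im=cv2.imread('pics/w1.png')
m=mask(im,(105,150,50),(128,255,255));b=max(blobs(m,500),key=lambda t:t[0])
from scipy.optimize import minimize
# outline fit: silhouette hull of the model vs hull of blue
def corners(x,y,a):
    c,s=np.cos(a),np.sin(a);L=[]
    for px in(-79,79):
        for py in(-92,92):L.append((px,py,30))
    for px in(-79,95):
        for py in(-92,92):L+= [(px,py,6),(px,py,0)]
    L=np.array(L,float);return np.c_[x+c*L[:,0]-s*L[:,1],y+s*L[:,0]+c*L[:,1],L[:,2]]
tgt=np.zeros(m.shape,np.uint8);cv2.fillConvexPoly(tgt,cv2.convexHull(b[2].astype(np.int32)),255)
tb=cv2.GaussianBlur(tgt,(0,0),2).astype(float)
def cost(v,ret=False):
    h=cv2.convexHull(proj('wrist',corners(v[0]*10,v[1]*10,v[2]/10),T).astype(np.float32))
    z=np.zeros(m.shape,np.uint8);cv2.fillConvexPoly(z,(h*16).round().astype(np.int32),255,shift=4)
    return ((cv2.GaussianBlur(z,(0,0),2)-tb)**2).mean()
r=minimize(cost,[49.5,27,-1.9],method='Nelder-Mead',options=dict(xatol=.005,fatol=.01,initial_simplex=[[49.5,27,-1.9],[50.5,27,-1.9],[49.5,28,-1.9],[49.5,27,-1.4]]))
print('tray',r.x*[10,10,.1],np.degrees(r.x[2]/10),r.fun)
E
```

```text
0.8561652551991332
tray [4.94357228e+02 2.97974572e+02 2.34419882e-01] 13.431269884231009 1636.907578125
```

The grip missed (width 0.9), so I'll look again.

```bash
python3 - <<'E'
from h import *
im,T=shot('wrist');cv2.imwrite('pics/w3.png',im);np.save('w3T.npy',T)
m=mask(im,(5,130,90),(16,255,255))
for a,c,p in blobs(m,60):
    W=back('wrist',p,24,T)[:,:2].astype(np.float32)
    (cx,cy),(w,h),an=cv2.minAreaRect(W);print(a,c.round(),round(cx),round(cy),round(w),round(h),round(an,1))
print(sensors.get_obs()['contact_force'],sensors.get_obs()['tool_pos'])
cv2.imwrite('pics/w3b.png',cv2.resize(im,(800,500)))
E
```

```text
374 [549. 162.] 763 48 31 18 5.5
778 [472. 181.] 671 48 44 28 18.6
964 [321. 206.] 533 58 44 26 74.6
[-3.97193854e-01  5.66735920e-01  1.48259688e-04] [532.82512809  58.19971893 110.73905623]
```

View pics/w3b.png

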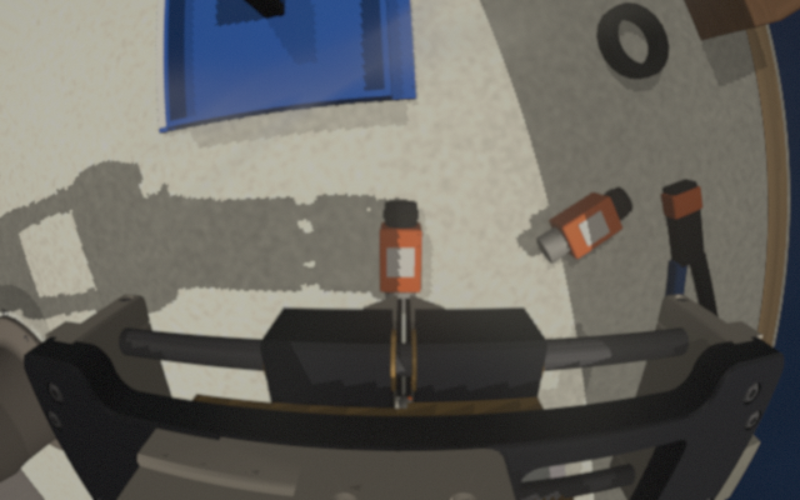

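The coupler hasn't moved. The fingers are slow and were still closing when I lifted, so I'll retry with more closing time and a partly open approach.

Emit:
arm_command(
  increments=[0.3,0,0,10,0,0.3,0,0,10,0,0.3,0,0,20,0,0.3,0,0,30,0,0.3,0,0,40,0,0.3,0,0,50,0,0.3,0,0,60,0,0.3,0,0,75,0,0.3,0,0,90,0,0.3,0,0,106,0,0.3,0,0,106,0,1,0,0,106,0,1,0,0,106,0,1,0,0,106,0,1,0,0,106,0,1,0,0,106,0,1,0,0,106,0,1,0,0,106,0,1,0,0,106,0,1,0,0,106,0],
)

```text
time: 7.62
tool_pos: [532.9, 58.2, 5.0]
tcp_rot: [3.141, -0.0, 1.319]
contact_force: [-1.1, -0.4, 5.4]
grip_width: 28.2
```

```bash
python3 - <<'E'
from h import *
from scipy.optimize import minimize
def corners(x,y,a):
    c,s=np.cos(a),np.sin(a);L=[]
    for px in(-79,79):
        for py in(-92,92):L.append((px,py,30))
    for px in(-79,95):
        for py in(-92,92):L+= [(px,py,6),(px,py,0)]
    L=np.array(L,float);return np.c_[x+c*L[:,0]-s*L[:,1],y+s*L[:,0]+c*L[:,1],L[:,2]]
def fit(n,im,T,x0):
    m=mask(im,(105,120,30),(128,255,255));bs=blobs(m,500);u=proj(n,[x0[0],x0[1],15],T)[0]
    b=min(bs,key=lambda t:np.hypot(*(t[1]-u)))
    tgt=np.zeros(m.shape,np.uint8);cv2.fillConvexPoly(tgt,cv2.convexHull(b[2].astype(np.int32)),255)
    tb=cv2.GaussianBlur(tgt,(0,0),2).astype(float)
    def cost(v):
        h=cv2.convexHull(proj(n,corners(v[0]*10,v[1]*10,v[2]/10),T).astype(np.float32))
        z=np.zeros(m.shape,np.uint8);cv2.fillConvexPoly(z,(h*16).round().astype(np.int32),255,shift=4)
        return ((cv2.GaussianBlur(z,(0,0),2)-tb)**2).mean()
    s=np.array(x0)/[10,10,.1];r=minimize(cost,s,method='Nelder-Mead',options=dict(xatol=.002,fatol=.01,initial_simplex=[s,s+[1,0,0],s+[0,1,0],s+[0,0,.6]]))
    print(n,(r.x*[10,10,.1]).round(3),np.degrees(r.x[2]/10).round(1),r.fun,b[0],b[1])
fit('wrist',cv2.imread('pics/w1.png'),np.load('w1T.npy'),[495,270,-.19])
fit('top',cv2.imread('pics/top0.png'),None,[495,270,-.19])
print(sensors.get_obs()['grip_width'])
E
```

```text
wrist [ 4.96636e+02  2.73599e+02 -1.96000e-01] -11.2 301.890828125 11786 [470.22696419 148.08085865]
top [ 4.90672e+02  2.70027e+02 -1.95000e-01] -11.2 9.10046484375 3842 [219.61087975 229.19651223]
28.19405282950221
```

```bash
python3 -c "
from h import *
delta(452,235,110,1.375)"
```

```text
from [532.9  58.2   5. ] [ 3.141 -0.     1.319] -> [ 151.1 -122.4 -105. ] spin -3.2 j6 0.22 t 7.6
```

Emit:
arm_command(
  increments=[1,0,0,-20,0,1,0,0,-60,0,1,0,0,-105,0,1,40,-32,-105,-3.2,1,80,-64,-105,-3.2,1,120,-97,-105,-3.2,1,151,-122.4,-105,-3.2,1,151,-122.4,-105,-3.2,1,151,-122.4,-105,-3.2],
)

```text
time: 8.75
tool_pos: [452.0, 234.6, 109.4]
tcp_rot: [-3.141, 0.0, 1.375]
contact_force: [0.4, -0.7, -1.1]
grip_width: 27.9
```

```bash
python3 - <<'E'
from h import *
im,T=shot('wrist');cv2.imwrite('pics/w4.png',im);np.save('w4T.npy',T);print(sensors.get_obs()['grip_width'],T[:3,3])
# overlay the predicted tray
a=-.196;c,s=np.cos(a),np.sin(a)
big=cv2.resize(im,(800,500))
for (x,y),col in(((493,272),(0,255,255)),):
    for z,X0,X1,Y in((30,-79,79,92),(6,-103,95,92),(74,-8,8,22)):
        L=[(X0,-Y),(X1,-Y),(X1,Y),(X0,Y)];W=np.array([(x+c*p-s*q,y+s*p+c*q,z) for p,q in L])
        cv2.polylines(big,[(proj('wrist',W,T)*1.25).round().astype(np.int32)],True,col,1)
cv2.imwrite('pics/w4b.png',big)
E
```

```text
27.408092384186318 [451.97085821 234.63473893 109.42963796]
```

View pics/w4b.png

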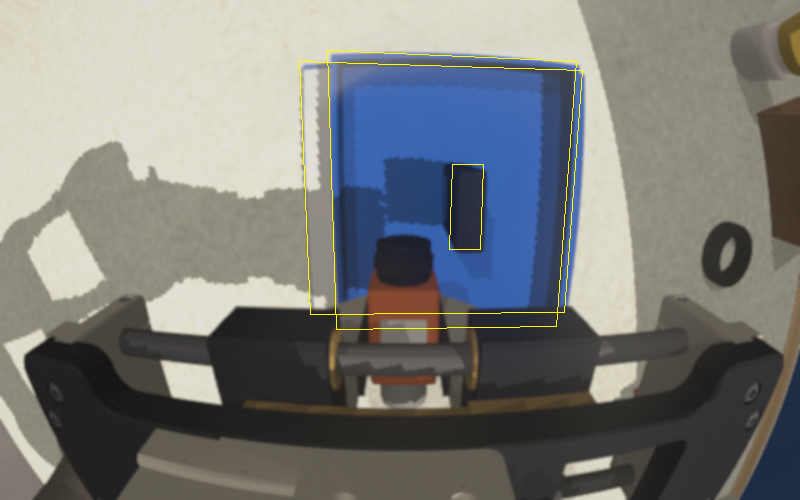

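Emit:
arm_command(
  increments=[1,0,2,40,0,1,0,2,70,0,1,0,2,85,0,1,0,2,95,0,1,0,2,96,0,1,0,2,96,0,0.62,0,2,96,0,0.62,0,2,96,0,0.62,0,2,96,0,0.62,0,2,80,0,0.62,0,2,40,0,0.62,0,2,0,0,0.62,0,2,0,0],
)

```text
time: 10.42
tool_pos: [455.9, 235.3, 113.7]
tcp_rot: [3.135, -0.004, 1.375]
contact_force: [0.4, 0.3, -0.4]
grip_width: 34.8
```

```bash
python3 - <<'E'
from h import *
print(sensors.get_obs()['grip_width'])
for n in('top',):
    im,T=shot(n);cv2.imwrite('pics/top2.png',im)
    for a,c,p in blobs(mask(im,(4,120,60),(17,255,255)),12):
        if 150<c[0]<460 and 120<c[1]<300:print(a,c.round(1),back('top',c,22)[0].round())
delta(535,-46,110,np.radians(38))
E
```

```text
34.847647068449525
71 [299.1 137. ] [763.  46.  22.]
24 [296.3 163.6] [684.  53.  22.]
41 [299.4 174.3] [653.  44.  22.]
28 [327.2 211.5] [545. -34.  22.]
31 [334.1 220.8] [519. -54.  22.]
37 [235.5 245.4] [451. 222.  22.]
from [454.8 234.9 111.8] [ 3.138e+00 -2.000e-03  1.375e+00] -> [-259.9  133.4    1.7] spin 40.8 j6 0.52 t 10.5
```

Emit:
arm_command(
  increments=[0.2,-60,33,0,10,0.2,-120,66,0,20,0.2,-180,95,0,30,0.2,-240,124,0,40.8,0.2,-259.9,133.4,30,40.8,0.2,-259.9,133.4,60,40.8,0.2,-259.9,133.4,60,40.8,0.2,-259.9,133.4,60,40.8],
)

```text
time: 11.48
tool_pos: [534.1, -45.9, 50.2]
tcp_rot: [-3.141, -0.0, 0.663]
contact_force: [-0.1, 0.2, -0.9]
grip_width: 73.3
```

```bash
cat >> h.py <<'E'
def orange(z=24):
    im,T=shot('wrist')
    for a,c,p in blobs(mask(im,(5,130,90),(16,255,255)),60):
        W=back('wrist',p,z,T)[:,:2].astype(np.float32)
        (cx,cy),(w,h),an=cv2.minAreaRect(W);print(a,c.round(),round(cx),round(cy),round(w),round(h),round(an,1))
    return im,T
E
python3 - <<'E'
from h import *
im,T=orange()
delta(535,-46,5,np.radians(38))
E
```

```text
224 [337.   3.] 653 39 7 22 38.9
500 [ 12. 107.] 450 247 47 32 79.4
950 [324. 216.] 544 -40 22 27 39.3
from [534.5 -45.9  50.7] [ 3.141e+00 -1.000e-03  6.630e-01] -> [ 0.2  0.3 45.7] spin 0.0 j6 0.68 t 11.5
```

Emit:
arm_command(
  increments=[0.2,0,0,20,0,0.2,0,0,36,0,0.2,0,0,45.5,0,1,0,0,45.5,0,1,0,0,45.5,0,1,0,0,45.5,0,1,0,0,45.5,0,1,0,0,45.5,0,1,0,0,45.5,0,1,0,0,45.5,0,1,0,0,45.5,0,1,0,0,45.5,0,1,0,0,20,0,1,0,0,-30,0,1,0,0,-60,0,1,0,0,-60,0],
)

```text
time: 13.52
tool_pos: [535.3, -46.6, 111.7]
tcp_rot: [3.138, -0.003, 0.663]
contact_force: [-0.4, -0.7, 0.4]
grip_width: 27.8
```

```bash
python3 -c "
from h import *
print(sensors.get_obs()['grip_width'])
delta(518,222.5,110,1.375)"
```

```text
27.76428415348003
from [535.3 -46.6 111.7] [ 3.138e+00 -3.000e-03  6.630e-01] -> [ 151.9 -222.8    1.4] spin -40.8 j6 0.68 t 13.5
```

Emit:
arm_command(
  increments=[1,38,-56,0,-10,1,76,-112,0,-20,1,114,-168,0,-30,1,151.9,-222.8,0,-40.8,1,151.9,-222.8,0,-40.8,1,151.9,-222.8,0,-40.8,1,151.9,-222.8,40,-40.8,1,151.9,-222.8,70,-40.8,1,151.9,-222.8,88,-40.8,1,151.9,-222.8,97,-40.8,1,151.9,-222.8,97,-40.8,0.62,151.9,-222.8,97,-40.8,0.62,151.9,-222.8,97,-40.8,0.62,151.9,-222.8,97,-40.8,0.62,151.9,-222.8,80,-40.8,0.62,151.9,-222.8,40,-40.8,0.62,151.9,-222.8,0,-40.8,0.62,151.9,-222.8,0,-40.8],
)

```text
time: 15.78
tool_pos: [519.0, 223.5, 114.3]
tcp_rot: [3.134, -0.004, 1.375]
contact_force: [-0.1, 0.7, 0.5]
grip_width: 34.6
```

```bash
python3 - <<'E'
from h import *
print(sensors.get_obs()['grip_width'])
im,T=orange(); cv2.imwrite('pics/w5b.png',cv2.resize(im,(640,400)))
delta(669,47.5,60,np.radians(18))
E
```

```text
34.64500145733056
1014 [320. 211.] 518 220 45 27 78.6
977 [215. 219.] 425 232 49 31 83.1
204 [489. 312.] 678 67 14 36 33.4
from [517.7 223.1 112.2] [ 3.138e+00 -2.000e-03  1.375e+00] -> [-142.9  182.4   52.6] spin 60.8 j6 0.47 t 15.8
```

View pics/w5b.png

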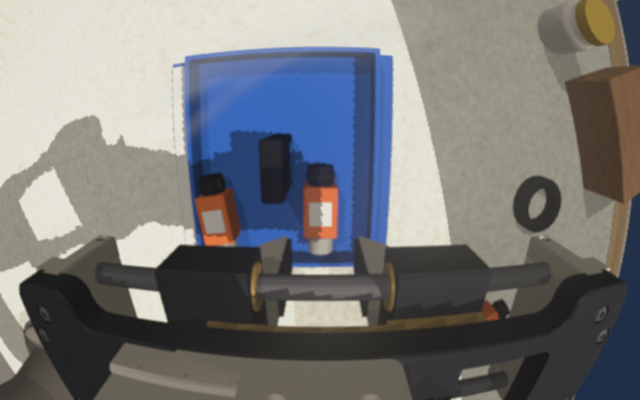

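Two couplers are in the tray, one flush by the rear wall at (215,215) and one at (320,210). Now the third.

Emit:
arm_command(
  increments=[0.2,-30,38,-10,10,0.2,-60,76,-10,20,0.2,-90,114,-10,30,0.2,-120,152,0,40,0.2,-142.9,182.4,0,50,0.2,-142.9,182.4,0,60.8,0.2,-142.9,182.4,0,60.8,0.2,-142.9,182.4,0,60.8],
)

```text
time: 16.82
tool_pos: [667.2, 47.5, 109.2]
tcp_rot: [-3.141, 0.001, 0.318]
contact_force: [0.7, -0.4, -0.2]
grip_width: 73.2
```

```bash
python3 - <<'E'
from h import *
im,T=orange(); cv2.imwrite('pics/w6.png',im)
delta(671,47.5,5,np.radians(18))
im,_=shot('top')
for a,c,p in blobs(mask(im,(4,120,60),(17,255,255)),12):
        if 150<c[0]<460 and 120<c[1]<300:print(a,c.round(1),back('top',c,22)[0].round())
E
```

```text
942 [364.  93.] 767 46 32 19 5.3
1004 [321. 206.] 669 49 44 27 18.2
from [667.3  47.6 109.5] [-3.141e+00  1.000e-03  3.170e-01] -> [  3.5   1.3 104.5] spin 0.2 j6 1.21 t 16.9
88 [234.7 222.7] [514. 226.  22.]
86 [230.1 254.9] [425. 236.  22.]
```

Emit:
arm_command(
  increments=[0.2,3,0,40,0,0.2,3,0,75,0,0.2,3,0,95,0,0.2,3,0,104,0,0.2,3,0,104,0,1,3,0,104,0,1,3,0,104,0,1,3,0,104,0,1,3,0,104,0,1,3,0,104,0,1,3,0,104,0,1,3,0,104,0,1,3,0,104,0,1,3,0,104,0,1,3,0,80,0,1,3,0,30,0,1,3,0,0,0,1,3,0,0,0],
)

```text
time: 19.18
tool_pos: [672.3, 47.9, 112.5]
tcp_rot: [3.14, -0.005, 0.314]
contact_force: [0.1, 0.0, -1.4]
grip_width: 27.6
```

```bash
python3 -c "
from h import *
print(sensors.get_obs()['grip_width'])
delta(536,309,110,1.375)"
```

```text
27.591008852242776
from [672.3  47.9 112.5] [ 3.14  -0.005  0.314] -> [ -49.1 -290.4    1.7] spin -60.8 j6 1.21 t 19.2
```

Emit:
arm_command(
  increments=[1,-12,-60,0,-10,1,-24,-120,0,-20,1,-36,-180,0,-30,1,-46,-240,0,-40,1,-51,-291,0,-50,1,-51,-291,0,-60.8,1,-51,-291,0,-60.8,1,-51,-291,0,-60.8,1,-51,-291,40,-60.8,1,-51,-291,70,-60.8,1,-51,-291,88,-60.8,1,-51,-291,98,-60.8,1,-51,-291,98,-60.8,0.62,-51,-291,98,-60.8,0.62,-51,-291,98,-60.8,0.62,-51,-291,98,-60.8,0.62,-51,-291,80,-60.8,0.62,-51,-291,40,-60.8,0.62,-51,-291,0,-60.8,0.62,-51,-291,0,-60.8],
)

```text
time: 21.68
tool_pos: [534.7, 310.1, 114.9]
tcp_rot: [3.134, -0.005, 1.375]
contact_force: [0.9, 0.4, -0.8]
grip_width: 34.7
```

```bash
python3 - <<'E'
from h import *
print(sensors.get_obs()['grip_width'])
im,_=shot('top');cv2.imwrite('pics/top3.png',im)
for a,c,p in blobs(mask(im,(4,120,60),(17,255,255)),12):
        if 150<c[0]<460 and 120<c[1]<300:print(a,c.round(1),back('top',c,22)[0].round())
delta(637,-255,150,np.pi)
delta(637,-255,150,0)
E
```

```text
34.73284470661377
72 [299.  137.1] [763.  46.  22.]
24 [199.2 214.5] [538. 326.  22.]
37 [209.9 217.6] [529. 295.  22.]
88 [234.7 222.5] [515. 226.  22.]
86 [230.1 254.9] [425. 236.  22.]
from [533.5 309.6 112.6] [ 3.138e+00 -3.000e-03  1.375e+00] -> [-533.4  211.7  -38.1] spin -101.2 j6 0.6 t 21.7
from [533.5 309.6 112.6] [ 3.138e+00 -3.000e-03  1.375e+00] -> [-533.4  211.7  -38.1] spin 78.8 j6 0.6 t 21.7
```

```bash
python3 -c "
from h import *
delta(580,-257,140,0)"
```

```text
from [533.5 309.6 112.6] [ 3.138e+00 -3.000e-03  1.375e+00] -> [-546.5  156.2  -28.3] spin 78.8 j6 0.6 t 21.7
```

Emit:
arm_command(
  increments=[0.62,-58,17,-27,10,0.62,-116,33,-27,20,0.62,-174,50,-27,30,0.62,-232,66,-27,40,0.62,-290,83,-27,50,0.62,-348,99,-27,60,0.62,-406,116,-27,70,0.62,-464,133,-27,78.8,0.62,-520,149,-27,78.8,0.62,-546.5,156.2,-27,78.8,0.62,-546.5,156.2,-27,78.8,0.62,-546.5,156.2,-27,78.8],
)

```text
time: 23.22
tool_pos: [578.6, -256.3, 136.0]
tcp_rot: [-3.14, 0.001, -0.0]
contact_force: [-0.2, 0.3, -0.5]
grip_width: 35.3
```

```bash
python3 - <<'E'
from h import *
im,T=shot('wrist');cv2.imwrite('pics/w7.png',im);np.save('w7T.npy',T);print(T[:3,3],sensors.get_obs()['tcp_rot'])
cv2.imwrite('pics/w7b.png',cv2.resize(im,(800,500)))
for a,c,p in blobs(mask(im,(0,140,60),(5,255,255))|mask(im,(175,140,60),(180,255,255)),60):print('red',a,c.round(1))
for a,c,p in blobs(mask(im,(18,120,80),(34,255,255)),150):
    W=back('wrist',p,28,T)[:,:2].astype(np.float32);print('yel',a,c.round(),cv2.boxPoints(cv2.minAreaRect(W)).round().tolist())
E
```

```text
[ 578.64620604 -256.28033863  135.9950237 ] [-3.14056395e+00  9.70317845e-04  4.38356175e-04]
red 9602 [576.8  61.6]
red 462 [369.2   8.4]
red 70 [549.2  98.7]
red 506 [319.9 146.4]
red 468 [332.6 200.6]
yel 173 [253. 288.] [[461.0, -186.0], [516.0, -191.0], [516.0, -186.0], [461.0, -180.0]]
yel 261 [450. 319.] [[434.0, -374.0], [434.0, -440.0], [446.0, -440.0], [446.0, -374.0]]
```

View pics/w7b.png

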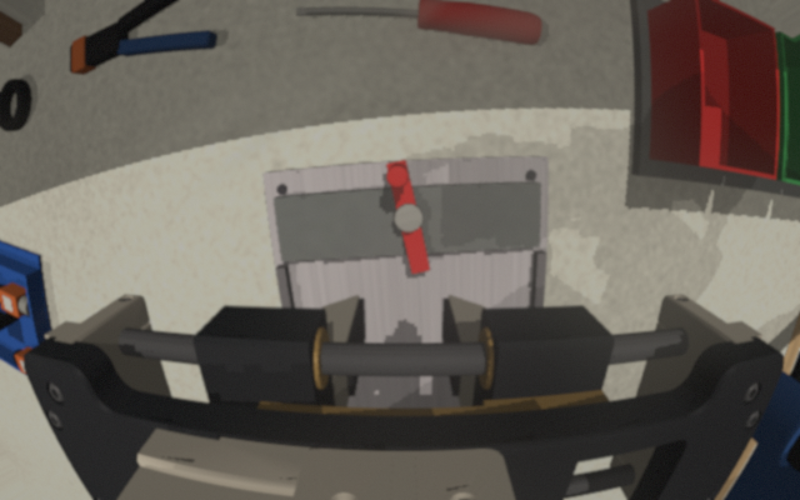

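```bash
python3 - <<'E'
from h import *
T=np.load('w7T.npy')
f=lambda p,z:back('wrist',np.array(p)/1.25,z,T)[:,:2]
print('pivot',f([(408,217)],30).round(1),'post top',f([(398,176)],59).round(1),'tip',f([(419,272)],26).round(1))
P=f([(278,262),(541,248),(540,182),(275,197)],18);print(P.round(),np.linalg.norm(P-np.roll(P,-1,0),axis=1).round())
v=P[0]-P[1];print('dock yaw',np.degrees(np.arctan2(-v[0],v[1])));v=P[3]-P[2];print(np.degrees(np.arctan2(-v[0],v[1])))
E
```

```text
pivot [[ 605.1 -259.4]] post top [[ 636. -253.]] tip [[ 563.5 -267.6]]
[[ 568. -159.]
 [ 580. -362.]
 [ 631. -357.]
 [ 619. -161.]] [204.  51. 197.  51.]
dock yaw 3.20467529713951
3.3529080044044113
```

```bash
python3 - <<'E'
from h import *
delta(636,-253,34,np.radians(11.5))
# arc rows in tool frame at yaw 11.5deg
y0=np.radians(11.5);pv=np.array([605.2,-259.4]);r=31.6
ex=np.array([np.cos(y0),np.sin(y0)]);ey=np.array([np.sin(y0),-np.cos(y0)])
p0=pv+r*ex
for th in np.linspace(11.5,93.5,11)[1:]:
    t=np.radians(th);d=pv+r*np.array([np.cos(t),np.sin(t)])-p0
    print([round(d@ex,1),round(d@ey,1),0,round(11.5-th,1)])
E
```

```text
from [ 578.9 -256.   136.3] [-3.141e+00  1.000e-03  0.000e+00] -> [ 57.2  -2.8 102.3] spin -11.5 j6 1.03 t 23.3
[np.float64(-0.3), np.float64(-4.5), 0, np.float64(-8.2)]
[np.float64(-1.3), np.float64(-8.9), 0, np.float64(-16.4)]
[np.float64(-2.9), np.float64(-13.2), 0, np.float64(-24.6)]
[np.float64(-5.0), np.float64(-17.1), 0, np.float64(-32.8)]
[np.float64(-7.8), np.float64(-20.7), 0, np.float64(-41.0)]
[np.float64(-11.0), np.float64(-23.9), 0, np.float64(-49.2)]
[np.float64(-14.6), np.float64(-26.6), 0, np.float64(-57.4)]
[np.float64(-18.5), np.float64(-28.8), 0, np.float64(-65.6)]
[np.float64(-22.8), np.float64(-30.3), 0, np.float64(-73.8)]
[np.float64(-27.2), np.float64(-31.3), 0, np.float64(-82.0)]
```

Emit:
arm_command(
  increments=[0.55,57,-3,0,-6,0.55,57,-3,20,-11.5,0.55,57,-3,40,-11.5,0.55,57,-3,60,-11.5,0.55,57,-3,75,-11.5,0.55,57,-3,90,-11.5,0.55,57,-3,102,-11.5,0.55,57,-3,102,-11.5,1,57,-3,102,-11.5,1,57,-3,102,-11.5,1,57,-3,102,-11.5,1,57,-3,102,-11.5,1,57,-3,102,-11.5,1,57,-3,102,-11.5],
)

```text
time: 25.02
tool_pos: [636.5, -254.2, 35.2]
tcp_rot: [3.142, -0.001, 0.2]
contact_force: [0.5, 2.4, 4.4]
grip_width: 13.2
```

Pinched the post (13 mm). Now sweep the arc, two rows per step.

Emit:
arm_command(
  increments=[1,-0.3,-4.5,0,-8.2,1,-1.3,-8.9,0,-16.4,1,-2.9,-13.2,0,-24.6,1,-5,-17.1,0,-32.8,1,-7.8,-20.7,0,-41,1,-11,-23.9,0,-49.2,1,-14.6,-26.6,0,-57.4,1,-18.5,-28.8,0,-65.6,1,-22.8,-30.3,0,-73.8,1,-27.2,-31.3,0,-82,1,-27.2,-31.3,0,-82,1,-27.2,-31.3,0,-82,0.5,-27.2,-31.3,0,-82,0.5,-27.2,-31.3,0,-82,0.5,-27.2,-31.3,0,-82,0.5,-27.2,-31.3,0,-82,0.5,-27.2,-31.3,-30,-82,0.5,-27.2,-31.3,-80,-82,0.5,-27.2,-31.3,-100,-82,0.5,-27.2,-31.3,-100,-82],
)

```text
time: 27.52
tool_pos: [604.1, -229.8, 136.5]
tcp_rot: [3.138, 0.002, 1.631]
contact_force: [0.2, -0.0, -0.7]
grip_width: 45.9
```

```bash
python3 - <<'E'
from h import *
im,T=shot('top');cv2.imwrite('pics/top4.png',im)
im2,T2=shot('wrist');cv2.imwrite('pics/w8.png',im2)
a=cv2.resize(im[110:290,175:455],None,fx=2.8,fy=2.8,interpolation=cv2.INTER_CUBIC);cv2.imwrite('pics/top4b.png',a)
delta(493,272,140,-.196)
E
```

```text
from [ 602.7 -229.   133.6] [-3.140e+00 -1.000e-03  1.631e+00] -> [506.7 -79.3  -5.9] spin 104.7 j6 -0.54 t 27.6
```

View pics/top4b.png

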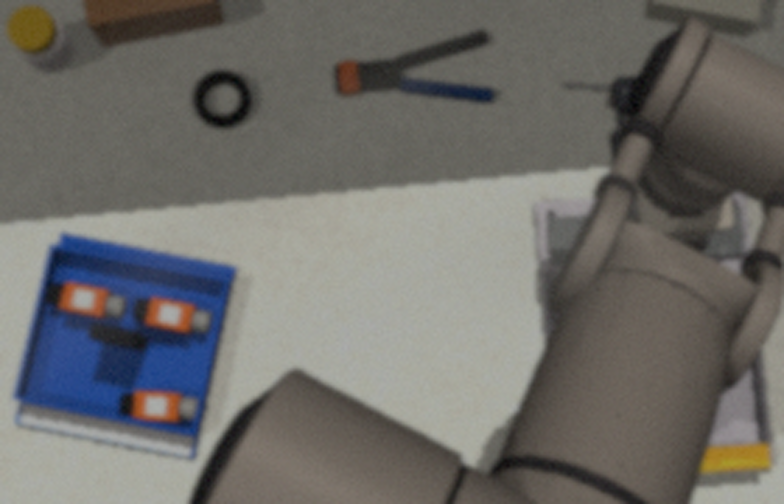

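```bash
python3 -c "
from h import *
delta(494,215,130,1.375)"
```

```text
from [ 602.7 -229.   133.6] [-3.140e+00 -1.000e-03  1.631e+00] -> [449.8 -81.7   4.1] spin 14.7 j6 -0.54 t 27.6
```

Emit:
arm_command(
  increments=[0.5,50,-9,-5,5,0.5,100,-18,-5,10,0.5,160,-29,-5,14.7,0.5,220,-40,0,14.7,0.5,280,-51,0,14.7,0.5,340,-62,0,14.7,0.5,400,-73,0,14.7,0.5,449.8,-81.7,0,14.7,0.5,449.8,-81.7,0,14.7,0.5,449.8,-81.7,0,14.7],
)

```text
time: 28.88
tool_pos: [494.0, 214.3, 133.5]
tcp_rot: [-3.14, 0.001, 1.375]
contact_force: [0.1, 0.1, 1.1]
grip_width: 45.9
```

```bash
python3 - <<'E'
from h import *
im,T=shot('wrist');cv2.imwrite('pics/w9.png',im);np.save('w9T.npy',T)
t,_=shot('top');cv2.imwrite('pics/top5.png',t)
for a,c,p in blobs(mask(t,(0,110,60),(5,255,255))|mask(t,(174,110,60),(180,255,255)),6):
    if 370<c[0]<450 and 165<c[1]<230: print('red',a,c.round(1),p.min(0),p.max(0),back('top',c,40)[0].round())
a=-.196;c,s=np.cos(a),np.sin(a);x,y=494,272
big=cv2.resize(im,(800,500))
for z,X0,X1,Y in((30,-79,79,92),(6,-103,95,92),(74,-8,8,22)):
    L=[(X0,-Y),(X1,-Y),(X1,Y),(X0,Y)];W=np.array([(x+c*p-s*q,y+s*p+c*q,z) for p,q in L])
    cv2.polylines(big,[(proj('wrist',W,T)*1.25).round().astype(np.int32)],True,(0,255,255),1)
tc=cv2.resize(t[165:235,360:460],(400,280),interpolation=cv2.INTER_CUBIC)
big[:280,:400][:, :]=big[:280,:400]
out=np.zeros((600,800,3),np.uint8);out[:420]=big[30:450];out[420:600,:400]=tc[20:200]
cv2.imwrite('pics/w9b.png',out);print(T[:3,3])
E
```

```text
red 37 [398.1 190.9] [394 188] [402 193] [ 601. -234.   40.]
red 53 [415.  191.1] [410 189] [420 193] [ 600. -282.   40.]
[494.04902267 214.26920523 133.54154472]
```

View pics/w9b.png

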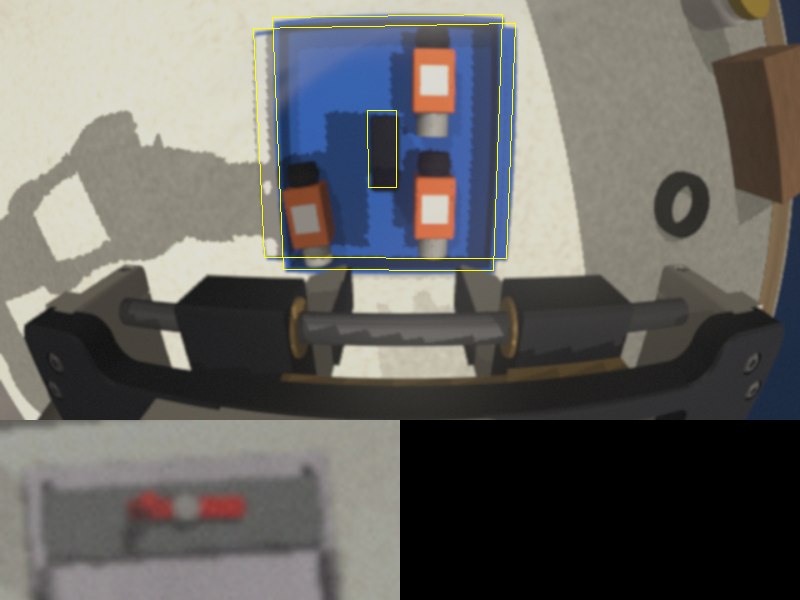

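The latch lies across the ridge, fully open, and all three couplers are inside. The tray overlay agrees to about 2 mm, so I'll grasp the grip.

```bash
python3 -c "
from h import *
delta(495.5,271.5,39,1.375)"
```

```text
from [494.7 213.5 134.1] [-3.141e+00  1.000e-03  1.373e+00] -> [ 57.1 -10.5  95. ] spin -0.1 j6 0.46 t 29.0
```

Emit:
arm_command(
  increments=[0.5,57,-10.5,0,0,0.5,57,-10.5,20,0,0.5,57,-10.5,50,0,0.5,57,-10.5,75,0,0.5,57,-10.5,94,0,0.5,57,-10.5,94,0,1,57,-10.5,94,0,1,57,-10.5,94,0,1,57,-10.5,94,0,1,57,-10.5,94,0,1,57,-10.5,94,0,1,57,-10.5,94,0,1,57,-10.5,94,0],
)

```text
time: 30.6
tool_pos: [495.2, 272.9, 41.3]
tcp_rot: [3.141, -0.0, 1.375]
contact_force: [-1.9, -0.1, 5.8]
grip_width: 15.8
```

Emit:
arm_command(
  increments=[1,0,0,-5,0,1,0,0,-15,0,1,0,0,-30,0,1,0,0,-45,0,1,0,0,-60,0,1,0,0,-60,0,1,0,0,-60,0,1,0,0,-60,0,1,0,0,-60,0],
)

```text
time: 31.72
tool_pos: [495.1, 272.7, 100.2]
tcp_rot: [-3.141, 0.001, 1.375]
contact_force: [-0.7, -0.3, -5.7]
grip_width: 15.8
```

```bash
python3 - <<'E'
from h import *
print(sensors.get_obs()['grip_width'],sensors.get_obs()['moment'],sensors.get_obs()['contact_force'])
im,T=orange(80);cv2.imwrite('pics/w10.png',im)
# target: tray origin at dock (13.5,0): tray->tool offset kept
dk=np.array([475,-266]);a=.058;ux=np.array([np.cos(a),np.sin(a)])
# grasp: tcp rel tray origin when gripped
tr=np.array([495.5,271.8]);tc=np.array([495.2,272.9])
print('targets', dk+13.5*ux)
t=dk+13.5*ux;delta(t[0],t[1],105,1.375+.196+.058)
E
```

```text
15.783868969348347 [0.00739013 0.0577188  0.05210102] [-0.71613178 -0.2600633  -5.71958175]
2341 [376. 176.] 535 305 46 29 78.2
targets [ 488.47729936 -265.21743893]
from [495.2 272.7 100.3] [-3.141  0.     1.375] -> [-528.9   98.3   -4.6] spin -14.6 j6 0.56 t 31.8
```

Emit:
arm_command(
  increments=[1,-20,4,-5,-1,1,-50,9,-5,-2,1,-90,17,-5,-4,1,-130,24,-5,-5,1,-170,32,-5,-6,1,-210,39,-5,-8,1,-250,46,-5,-9,1,-290,54,-5,-10,1,-330,61,-5,-11,1,-370,69,-5,-12,1,-410,76,-5,-13,1,-450,84,-5,-14.6,1,-485,90,-5,-14.6,1,-510,95,-5,-14.6,1,-522,97,-5,-14.6,1,-529,98.3,-5,-14.6,1,-529,98.3,-5,-14.6,1,-529,98.3,-5,-14.6],
)

```text
time: 34.02
tool_pos: [488.7, -264.3, 105.7]
tcp_rot: [-3.141, -0.001, 1.63]
contact_force: [0.3, 0.4, -5.8]
grip_width: 15.8
```

```bash
python3 - <<'E'
from h import *
o=sensors.get_obs();print(o['grip_width'],o['contact_force'],o['tool_pos'],o['tcp_rot'])
im,T=shot('wrist');cv2.imwrite('pics/w11.png',im);np.save('w11T.npy',T)
big=cv2.resize(im,(800,500))
def rect(x,y,a,z,X0,X1,Y,col):
    c,s=np.cos(a),np.sin(a);L=[(X0,-Y),(X1,-Y),(X1,Y),(X0,Y)];W=np.array([(x+c*p-s*q,y+s*p+c*q,z) for p,q in L])
    cv2.polylines(big,[(proj('wrist',W,T)*1.25).round().astype(np.int32)],True,col,1)
u=o['tool_pos'][2]-41.3
p=o['tool_pos'];a=o['tcp_rot'][2]-np.pi/2
rect(p[0],p[1],a,u+6,-103,95,92,(0,255,255));rect(p[0],p[1],a,u+30,-79,79,92,(0,255,255));
rect(475,-266,.058,18,100,150,98,(0,255,0));rect(475,-266,.058,28,-106,-92,98,(0,255,0));rect(475,-266,.058,18,-106,100,98,(0,255,0))
cv2.imwrite('pics/w11b.png',big)
E
```

```text
15.840567867464417 [ 0.32748443  0.43808159 -5.7929107 ] [ 488.6701739  -264.25236065  105.65511987] [-3.14135078e+00 -5.88448712e-04  1.63030999e+00]
```

View pics/w11b.png

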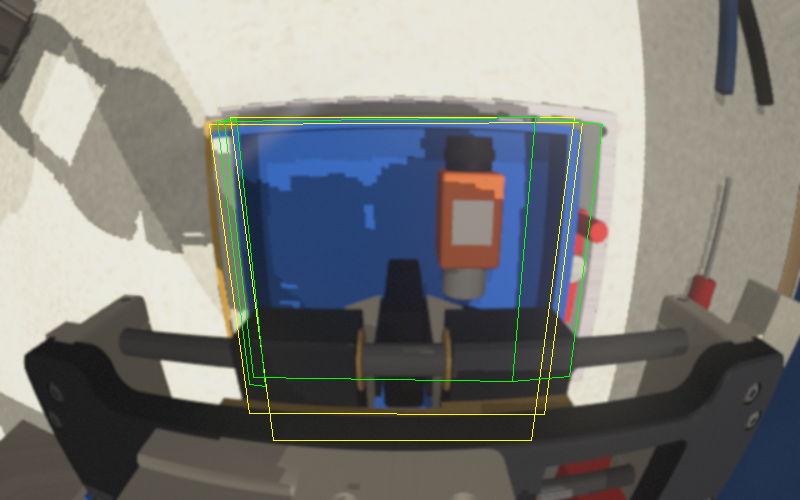

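The grip is firm and the tray is level over the dock. I'll shift +2 mm in x and lower until the front flange is just above the ridge.

Emit:
arm_command(
  increments=[1,0,2.2,10,0,1,0,2.2,22,0,1,0,2.2,32,0,1,0,2.2,39,0,1,0,2.2,43,0,1,0,2.2,45,0,1,0,2.2,45,0,1,0,2.2,45,0],
)

```text
time: 35.08
tool_pos: [491.0, -265.2, 61.0]
tcp_rot: [3.141, 0.0, 1.629]
contact_force: [-0.3, -0.3, -5.5]
grip_width: 16.2
```

```bash
python3 - <<'E'
from h import *
o=sensors.get_obs();print(o['grip_width'],o['contact_force'],o['tool_pos'],o['tcp_rot'])
im,_=shot('scene');cv2.imwrite('pics/scene2.png',im);cv2.imwrite('pics/scene2b.png',cv2.resize(im[160:330,110:310],None,fx=3.5,fy=3.5,interpolation=cv2.INTER_CUBIC))
E
```

```text
16.230518806421834 [-0.2962138  -0.31589927 -5.51731406] [ 491.02691677 -265.19254763   61.01100684] [3.14104358e+00 3.29208026e-04 1.62946315e+00]
```

View pics/scene2b.png

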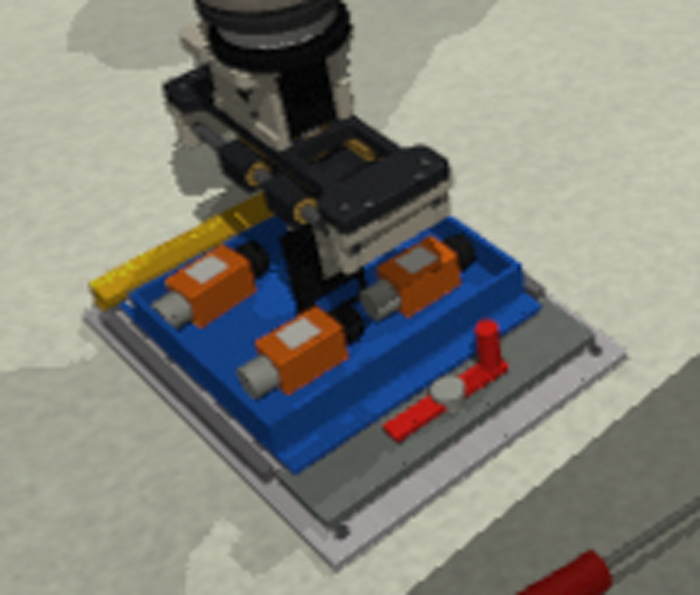

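The scene view shows all three couplers in the tray, with the front flange (290,465) overlapping the ridge edge, clear of the latch at (445,390). Lower a little more, then release.

Emit:
arm_command(
  increments=[1,0,0,1,0,1,0,0,2,0,1,0,0,2,0,1,0,0,2,0],
)

```text
time: 35.62
tool_pos: [490.9, -265.1, 59.1]
tcp_rot: [3.141, 0.0, 1.629]
contact_force: [-2.7, 1.6, 0.4]
grip_width: 16.1
```

The front is resting on the ridge, since the load has come off. Release to about 30 mm.

Emit:
arm_command(
  increments=[0.67,0,0,2,0,0.67,0,0,2,0,0.67,0,0,2,0,0.67,0,0,2,0,0.67,0,0,2,0],
)

```text
time: 36.25
tool_pos: [490.9, -265.1, 56.7]
tcp_rot: [3.141, 0.0, 1.629]
contact_force: [0.0, 0.1, 0.9]
grip_width: 30.4
```

```bash
python3 - <<'E'
from h import *
o=sensors.get_obs();print(o['grip_width'],o['contact_force'],o['tool_pos'],o['tcp_rot'])
im,_=shot('scene');cv2.imwrite('pics/scene3.png',im);cv2.imwrite('pics/scene3b.png',cv2.resize(im[180:330,120:300],None,fx=4,fy=4,interpolation=cv2.INTER_CUBIC))
E
```

```text
30.383664354378098 [0.01225547 0.07551947 0.88047147] [ 490.92523671 -265.08950528   56.74162563] [3.14141044e+00 1.88145724e-05 1.62945970e+00]
```

View pics/scene3b.png

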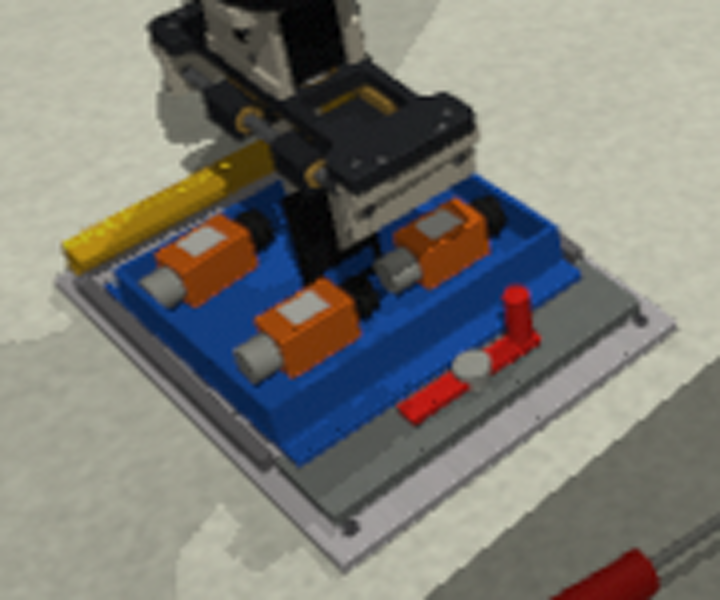

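Emit:
arm_command(
  increments=[0.67,0,-3,0,0,0.67,0,-6,0,0,0.67,0,-8,0,0,0.67,0,-9,0,0,0.67,0,-10,0,0,0.67,0,-11,0,0,0.67,0,-12,0,0,0.67,0,-13,0,0,0.67,0,-14,0,0,0.67,0,-15,0,0,0.67,0,-16,0,0,0.67,0,-17,0,0,0.67,0,-18,0,0,0.67,0,-18,0,0,0.67,0,-18,0,0],
)

```text
time: 38.17
tool_pos: [472.7, -266.1, 56.7]
tcp_rot: [-3.141, -0.0, 1.629]
contact_force: [0.5, 0.5, -0.6]
grip_width: 30.5
```

```bash
python3 - <<'E'
from h import *
o=sensors.get_obs();print(o['grip_width'],o['contact_force'],o['tool_pos'],o['tcp_rot'])
im,_=shot('scene');cv2.imwrite('pics/scene4.png',im)
a=cv2.imread('pics/scene3.png')
print(cv2.phaseCorrelate(a[235:290,150:230].astype(np.float32).mean(2),im[235:290,150:230].astype(np.float32).mean(2)))
# expected pixel shift per 1mm dock -x and for tilt
p=proj('scene',[[475,-266,40],[465,-266.6,40]]);print('10mm',p[1]-p[0])
E
```

```text
30.491682579651137 [ 0.54961715  0.50107111 -0.61686681] [ 472.71431177 -266.12074968   56.68612757] [-3.14131034e+00 -1.62853043e-04  1.62945548e+00]
((-0.8432687020524625, -0.09685549112083791), 0.33290656010309855)
10mm [-2.55681457 -2.0451241 ]
```

```bash
cat >> h.py <<'E'
def oc(f):
    im=cv2.imread(f);return [(b[0],b[1].round(2).tolist()) for b in blobs(mask(im,(4,150,90),(16,255,255)),40) if b[1][0]<300 and 180<b[1][1]<300]
E
python3 -c "
from h import *
for f in ('scene2','scene3','scene4'):print(f,oc(f'pics/{f}.png'))"
```

```text
scene2 [(np.int32(234), [230.91, 238.84]), (np.int32(269), [171.09, 241.46]), (np.int32(298), [196.99, 259.99])]
scene3 [(np.int32(239), [231.67, 240.67]), (np.int32(263), [172.45, 245.07]), (np.int32(299), [197.77, 261.93])]
scene4 [(np.int32(239), [228.51, 238.31]), (np.int32(267), [169.65, 242.7]), (np.int32(295), [194.83, 259.42])]
```

The tray moved about 12 mm and is still tilted, so its rear edge is under the lip. I'll keep pushing until the front drops behind the ridge.

Emit:
arm_command(
  increments=[0.67,0,-1,0,0,0.67,0,-2,0,0,0.67,0,-3,0,0,0.67,0,-4,0,0,0.67,0,-5,0,0,0.67,0,-5,0,0,0.67,0,-5,0,0,0.67,0,-5,0,0],
)

```text
time: 39.22
tool_pos: [467.8, -266.4, 56.7]
tcp_rot: [-3.141, -0.0, 1.629]
contact_force: [1.0, 0.1, -1.2]
grip_width: 30.2
```

```bash
python3 - <<'E'
from h import *
o=sensors.get_obs();print(o['grip_width'],o['contact_force'],o['tool_pos'])
im,_=shot('scene');cv2.imwrite('pics/scene5.png',im);print(oc('pics/scene5.png'))
cv2.imwrite('pics/scene5b.png',cv2.resize(im[180:330,120:300],None,fx=4,fy=4,interpolation=cv2.INTER_CUBIC))
p=proj('scene',[[510,-310,40],[510,-310,30]]);print('drop10',p[1]-p[0])
E
```

```text
30.15790749120989 [ 1.03196224  0.1071424  -1.20691165] [ 467.78824369 -266.42252646   56.72325065]
[(np.int32(236), [227.05, 239.19]), (np.int32(260), [168.28, 242.18]), (np.int32(283), [193.78, 260.28])]
drop10 [0.83751382 3.35073691]
```

View pics/scene5b.png

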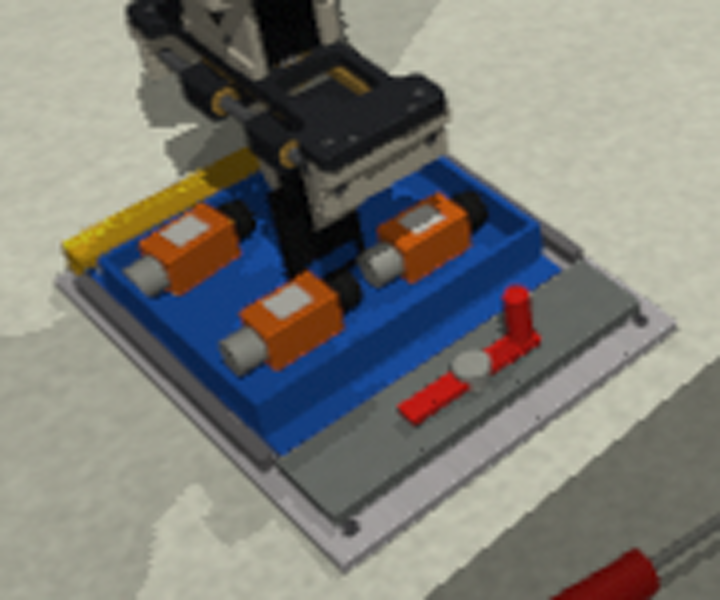

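The tray is flat behind the ridge with its couplers inside. Back off, rise and move over the latch post.

Emit:
arm_command(
  increments=[0.67,0,4,0,0,0.67,0,5,0,0,0.67,0,5,-10,0,0.67,0,5,-35,0,0.67,0,5,-60,0,0.67,0,5,-80,0,0.67,0,5,-80,0],
)

```text
time: 40.15
tool_pos: [473.7, -266.7, 138.6]
tcp_rot: [3.139, 0.003, 1.629]
contact_force: [0.1, 0.5, -0.1]
grip_width: 30.2
```

```bash
python3 - <<'E'
from h import *
delta(603.3,-228,34,np.radians(93.5))
pv=np.array([605.2,-259.4]);r=31.6
y0=np.radians(93.5);ex=np.array([np.cos(y0),np.sin(y0)]);ey=np.array([np.sin(y0),-np.cos(y0)])
for th in np.linspace(93.5,2.5,11)[1:]:
    t=np.radians(th);d=r*np.array([np.cos(t),np.sin(t)])-r*ex
    print([1,round(d@ex,1),round(d@ey,1),0,round(93.5-th,1)])
E
```

```text
from [ 473.7 -266.7  138.6] [3.139e+00 3.000e-03 1.629e+00] -> [ 31.3 131.4 105. ] spin -0.1 j6 -0.71 t 40.1
[1, np.float64(-0.4), np.float64(5.0), 0, np.float64(9.1)]
[1, np.float64(-1.6), np.float64(9.9), 0, np.float64(18.2)]
[1, np.float64(-3.5), np.float64(14.5), 0, np.float64(27.3)]
[1, np.float64(-6.2), np.float64(18.8), 0, np.float64(36.4)]
[1, np.float64(-9.5), np.float64(22.5), 0, np.float64(45.5)]
[1, np.float64(-13.3), np.float64(25.8), 0, np.float64(54.6)]
[1, np.float64(-17.6), np.float64(28.3), 0, np.float64(63.7)]
[1, np.float64(-22.3), np.float64(30.2), 0, np.float64(72.8)]
[1, np.float64(-27.1), np.float64(31.3), 0, np.float64(81.9)]
[1, np.float64(-32.2), np.float64(31.6), 0, np.float64(91.0)]
```

Emit:
arm_command(
  increments=[0.67,10,45,0,0,0.67,20,90,0,0,0.67,31.3,131.4,20,0,0.67,31.3,131.4,40,0,0.67,31.3,131.4,60,0,0.67,31.3,131.4,80,0,0.67,31.3,131.4,95,0,0.67,31.3,131.4,104,0,0.67,31.3,131.4,104,0,1,31.3,131.4,104,0,1,31.3,131.4,104,0,1,31.3,131.4,104,0,1,31.3,131.4,104,0,1,31.3,131.4,104,0],
)

```text
time: 41.9
tool_pos: [602.7, -227.4, 33.4]
tcp_rot: [3.14, 0.001, 1.629]
contact_force: [0.5, -0.5, 5.8]
grip_width: 12.7
```

Emit:
arm_command(
  increments=[1,-0.4,5,0,9.1,1,-1.6,9.9,0,18.2,1,-3.5,14.5,0,27.3,1,-6.2,18.8,0,36.4,1,-9.5,22.5,0,45.5,1,-13.3,25.8,0,54.6,1,-17.6,28.3,0,63.7,1,-22.3,30.2,0,72.8,1,-27.1,31.3,0,81.9,1,-32.2,31.6,0,91,1,-32.2,31.6,0,91,1,-32.2,31.6,0,91],
)

```text
time: 43.4
tool_pos: [635.9, -257.8, 33.4]
tcp_rot: [3.141, -0.001, 0.041]
contact_force: [-1.0, -0.2, 4.9]
grip_width: 13.3
```

Emit:
arm_command(
  increments=[0.6,0,0,0,0,0.6,0,0,0,0,0.6,0,0,0,0,0.6,0,0,0,0,0.6,0,0,-20,0,0.6,0,0,-60,0,0.6,0,0,-110,0,0.6,-60,0,-150,0,0.6,-120,60,-150,0,0.6,-120,110,-150,0,0.6,-120,110,-150,0],
)

```text
time: 44.78
tool_pos: [518.8, -376.2, 184.7]
tcp_rot: [3.139, -0.002, 0.037]
contact_force: [0.7, -0.0, 0.1]
grip_width: 36.9
```

```bash
python3 - <<'E'
from h import *
o=sensors.get_obs();print(o['tool_pos'],o['contact_force'],o['grip_width'])
im,T=shot('wrist');cv2.imwrite('pics/w12.png',im);s,_=shot('scene')
out=np.zeros((600,800,3),np.uint8);out[:300,:480]=cv2.resize(im,(480,300));b=cv2.resize(s[180:330,120:300],(600,500),interpolation=cv2.INTER_CUBIC)
out[300:600,:480]=cv2.resize(b,(360,300)).repeat(1,0)[:, :360] if False else out[300:600,:480]
out=np.hstack([cv2.resize(im,(400,250)),]);out2=cv2.resize(b,(400,333));cv2.imwrite('pics/fin.png',np.vstack([out,out2]))
E
```

```text
[ 518.79427832 -376.207193    184.72233599] [ 0.68240509 -0.02328484  0.05200935] 36.86685818404599
```

View pics/fin.png

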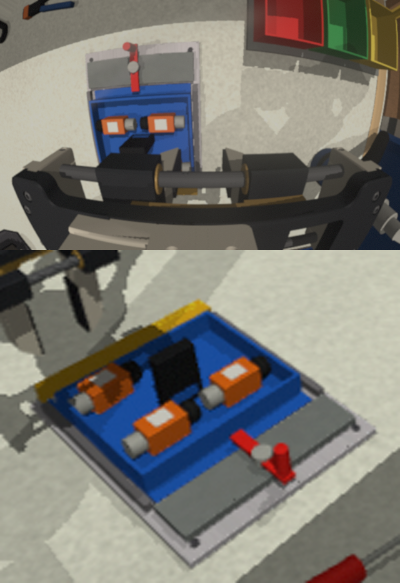

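The final view shows the tray flat under the lip, all three couplers inside, the latch tongue over the front flange, and the robot clear of everything. I'll hand it in.

```bash
python3 -c "
from plant import ticket
print(ticket.close_job())"
```

```text
the job is handed in; nothing more can be done
None
```

The job is handed in at about 45 s of robot time. By my last checks everything is in place, but the hand-in gives no verdict.

- **Couplers:** I found three on the bench and put all three in the tray. The first grasp attempt closed on nothing because I lifted before the slow fingers had shut. A retry with more closing time worked.
- **Latch:** I turned it open before moving the tray, to about 1.57 rad, and closed it at the end. The post was let go at about 0 rad, and the final picture shows the tongue over the front flange.
- **Tray:** The arm cannot tilt the tool, so I carried the tray level and set its front flange on the cradle's ridge. Letting go dropped the rear onto the seat, which tilted the tray by about 0.05 rad. I then pushed it back under the lip until the front dropped in behind the ridge.

**Last checks:** The last scene and wrist pictures show the tray flat under the lip with all three couplers inside. The robot was clear of everything, with contact force near zero.

**Not measured directly:** I judged the rear edge to be about 10 mm under the lip, within about 2 mm, from how far the tray shifted in the images. The tilt while hooking was inferred from the couplers shifting equally front and rear. I did not measure the screwdriver, tape or stripper again at the end, but no move went near them.

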